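Lever a granite slab up onto its prop

ROBOT

A 6-joint arm with a two-finger parallel gripper is mounted at the origin on a cart in front of the work surface, level with it; the furniture and walls round the work are solid. World frame = base frame: x ahead of the robot, y to its left, z up, the work surface at z = 0. Lengths are in mm, angles in degrees, forces in N, time in s.
With the tool pointing down it reaches from about 300 to 850 mm from the base axis. Payload 4.2 kg.
Tool frame: the origin (TCP) lies at the very end of the fingers, on their centre line; the grasp point (between the pads) lies 19 mm behind it (env.grasp_offset is the distance from the TCP to the grasp point, in mm); z points along the fingers, y is the line along which they close (so a half turn about z gives the same grasp; the last joint's range is limited). The gripper opens to 91 mm and grips with 3 to 60 N. Pads are 32 mm wide; open, the fingers measure 118 mm over their backs; the gripper's body (76 mm by 178 mm) begins 60 mm behind the grasp point.
Start: joints at [-66.692, 18.312, 89.639, -0, 72.044, -1.146], TCP at [238.033, -523.437, 184.676] pointing down, gripper open.
Joint ranges: [-177.97, 177.97], [-48.28, 115.42], [12.27, 149.76], [-77.06, 257.06], [2.81, 150.46], [-146.56, 146.56]. Speed limits (degrees/s): [147.25, 147.25, 180, 180, 180, 180].

INTERFACE

Orientations are given as [roll, pitch, yaw] about the fixed x, y, z axes, in that order (R = Rz(yaw) Ry(pitch) Rx(roll)).
In Python, from workcell import env gives the robot as it stands. The module is installed in compiled form; this text tells all that it offers.
- The arm moves only by the tool send_rows, never from a script. Its argument "motion" is a list of rows, each an object of numbers: "tx", "ty", "tz": the shift along the tool's x, y, z in units of 500 mm (1.0 is 500 mm); "rx", "ry", "rz": the turn, a rotation vector about the tool's x, y, z in units of 30 degrees (1.0 is 30 degrees); "gripper": the closure, from -1 (fully open) to 1 (shut). In form: [{"tx": .., "ty": .., "tz": .., "rx": .., "ry": .., "rz": .., "gripper": ..}, ...]. A call has 1 to 12 rows; each row shifts and turns the commanded pose from where the row before left it, along the tool's axes as they then stand; what a row does not reach is not made up. A row lasts 1/8 s, in which the tool goes at most 62.5 mm and 10.7 degrees, less where a joint would pass 70% of its speed; a pose out of reach is approached as far as the arm can. A call with a number of a shift or a turn outside -1 to 1 is refused whole. A call with a gripper value outside its range is refused whole. The fingers move at their own pace and stop on an object; "grip_force" is the grip in N (left out, the last holds). Time passes only in rows, so rows that do not move let the fingers close. It gives the time, the measured TCP pose, the force, the opening and the grip force at its end, in the units of the state.
- env.state(): the state, without advancing time (a new reading comes with each control period).
- env.grab_frame(name): name is "scene" or "top" or "wrist"; returns a dict with "frame" (384x512x3 uint8, red, green, blue), "vertical_fov" (degrees; the focal length in pixels is half the picture's height over the tangent of half this angle, whatever the lens; pixels are square), "cx", "cy" (the principal point, pixels), "rvec" (rotation vector, rad) and "tvec" (3), from world to camera coordinates, as OpenCV has them; the wrist camera has in their place "T_tool_cam" (4x4, takes a point from camera to tool coordinates, whose origin is the TCP and whose axes are the flange's). Camera axes: x right, y down, z forward; pixel columns grow to the right and rows downward; lengths in mm; the calibration is good to about 2 mm. A picture is of the moment at which its call begins: read the wrist's pose just before it. There is no depth.
- env.job_done(): hands the job in; it is judged then, once.
The state is a dict: "time_s": time; "qpos": joint angles; "qvel": joint speeds; "effort": joint torques, N m; "ee_pos": TCP position; "ee_rot": TCP orientation; "force": force on the tool from outside, world axes, zero at the start; "torque": the same for the moment, N m; "gripper_width": finger opening in mm; "gripper_force": force on a finger pad.
Only numpy, scipy, OpenCV 4.12 (cv2) and the standard library are available. Lean on these libraries where they do the work, as an engineer would, in place of code of your own. Each camera call takes 0.05 s, during which the arm holds its last target. There are 200 camera calls.

TASK

The bench under the heavy granite slab has to be wiped, so prop the slab's front up: take the pry bar, lay it over the ridge of the fulcrum block with its tip under the slab's front lip, and press the handle end down until the sprung wire prop under the slab swings out to its stop. Ease off so that the slab stands on the prop, and let go; the bar may stay where it is. Lift the slab only with the bar - do not touch it with the robot - keep it where it stands, and do not knock over or push the timer or the roll of tape.

Things in the scene. Friction and masses are not known exactly. Their poses are not given: they have to be found in the camera images.
- slab: Grey stone slab on a 200 x 200 x 6 mm steel plate with four feet, 106 mm high, about 4 kg, loose. Origin: bench level under the plate's centre. Its front is its -x side, where the plate sticks out as a bare lip: edge at x = -100 mm, underside 60 mm above the bench. Feet 24 mm wide at y = +-80 mm, x = -70 and +85 mm. Between the front feet the space is open back to the prop at x = -45 mm.
- slab_lip (a point): Middle of the lower front edge of the slab's steel lip; 60 mm above the bench at the start, about 68 mm when the slab stands on the prop. The bar has to lift it about 10 mm for the prop to swing out.
- prop (a joint): Angle (rad) of the U-shaped wire prop (118 mm wide) hinged under the slab 45 mm in front of its centre. About 0 at the start, foot trailing back on the bench; a weak spring swings it forward as the front is lifted. Upright at 0.56; 0.69 is its stop, where it carries the slab. Let down before that, the slab sinks back or hangs on the slanting prop, and can be levered again.
- fulcrum: Loose steel fulcrum block, 70 x 84 mm on the bench, 1.2 kg, standing in front of the slab's lip. Origin: centre of its underside. Its x axis is the line along which the bar is to lie (+x roughly towards the slab).
- fulcrum_ridge (a point): Top middle of the block's rounded ridge, 46 mm above the bench; the ridge runs along the block's y between two cheeks 48 mm apart that rise 12 mm higher and are 44 mm long. 65 to 85 mm in front of the lip.
- bar_grip (a point): Grip point on the loose pry bar, half-way up, near the front of its handle. Straight flat steel bar, 280 x 18 x 10 mm, 0.28 kg, flat on the bench at the start; the black rubber handle is 110 mm long, 24 mm wide, 10 mm thick. Its +x axis points to the tip, 175 mm ahead of this point; the handle's end is 105 mm behind; it balances about 30 mm ahead.
- bar_tip (a point): End of the bar's tip, 2 mm above its underside; the last 25 mm taper to 5 mm thick. About 30 mm of the tip should go under the lip.
- bar_end (a point): Point on the top face of the handle, 15 mm from its end: the place to press down. Over the ridge about 8 to 15 N here raises the slab, and the prop is out before the handle's end reaches the bench. Left alone over the ridge, the bar sinks at its handle end until its tip touches the lip.
- pry_bar: The pry bar; origin at mid length on its underside, x along the bar to the tip.
- timer_mid (a point): Middle of a white timer, 47 x 68 x 66 mm; leave alone.
- tape_roll_mid (a point): Middle of a pink roll of tape, 52 mm across, 22 mm high; leave alone.

How it is judged:
By the outcome, as a careful person would: the job done as asked, in the order asked, and still so for the second after the job is handed in, with the robot touching nothing.
It also fails if it takes over 51 s, if anything falls off the work surface, if the arm or the gripper's body presses on something with over 40 N, if the wrist force passes 120 N, or if a joint passes its speed limit or range.

## Working session

There is one attempt and no reset: what is moved stays moved. The work goes in short steps, Python scripts to look and compute and a tool call to move; the robot and the scene stay as the last step left them, time stands still between calls to the robot, and variables do not carry over. Pictures are saved under pics/ and viewed, at most 10 in all, crops included, and the job is handed in when it is done.

Besides the shell and the picture viewer there is one more tool, called after "Emit:" by a JSON object that holds its "name" and its "arguments", one argument or row to a line. send_rows: Moves the arm, as the interface text tells. Shifts and turns lie within -1 to 1; 1 stands for 500 mm of shift or 30 degrees of turn. Its arguments: {"type":"object","properties":{"motion":{"type":"array"},"grip_force":{"type":"number"}},"required":["motion"]}

```bash
mkdir -p pics; cat > h.py <<'E'
import numpy as np, cv2
from workcell import env
from scipy.spatial.transform import Rotation as R
def grab(name,fn=None):
    st=env.state(); f=env.grab_frame(name)
    im=f["frame"]; h=im.shape[0]
    fl=h/2/np.tan(np.radians(f["vertical_fov"])/2)
    K=np.array([[fl,0,f["cx"]],[0,fl,f["cy"]],[0,0,1]])
    if "rvec" in f:
        Rm=cv2.Rodrigues(np.array(f["rvec"],float))[0]; t=np.array(f["tvec"],float).ravel()
    else:
        T=np.eye(4);T[:3,:3]=R.from_euler('xyz',st["ee_rot"],degrees=True).as_matrix();T[:3,3]=st["ee_pos"]
        M=np.linalg.inv(T@np.array(f["T_tool_cam"])); Rm,t=M[:3,:3],M[:3,3]
    if fn:
        cv2.imwrite('pics/'+fn+'.png',im[:,:,::-1]); np.savez('pics/'+fn+'.npz',K=K,R=Rm,t=t)
    return im,K,Rm,t
def ray(fn,u,v,z):
    d=np.load('pics/'+fn+'.npz'); r=d['R'].T@np.linalg.inv(d['K'])@[u,v,1]; c=-d['R'].T@d['t']
    return c+r*(z-c[2])/r[2]
def proj(fn,p):
    d=np.load('pics/'+fn+'.npz'); q=d['K']@(d['R']@np.array(p,float)+d['t']); return q[:2]/q[2]
E
python3 - <<'E'
from h import *
for n in ("scene","top"):
    im,K,Rm,t=grab(n,n+"0")
    print(n,K[0,0],K[:2,2],-Rm.T@t)
a=cv2.imread('pics/scene0.png');b=cv2.imread('pics/top0.png')
cv2.imwrite('pics/top0b.png',cv2.resize(b,(800,600),interpolation=cv2.INTER_CUBIC))
print(env.state())
E
```

```text
scene 374.48283270137426 [260.20176058 191.8823936 ] [  7.48340358 726.32437289 593.97512528]
top 373.47539922619706 [253.78235379 187.5701721 ] [ 423.57072772  327.50494628 1131.43406559]
{'time_s': 0.1, 'qpos': array([-6.66921556e+01,  1.83485336e+01,  8.96998652e+01,  4.58173553e-04,
        7.20438980e+01, -1.14593738e+00]), 'qvel': array([ 0.01101522, -0.03432786, -0.1693027 ,  0.0856054 ,  0.11915746,
       -0.01214154]), 'effort': array([-9.44836283e-04, -4.13332880e+01, -2.32508844e+01,  7.28461845e-02,
        4.21868975e-02, -5.02653040e-05]), 'ee_pos': array([ 237.83081974, -522.95738166,  183.89578067]), 'ee_rot': array([-1.79907730e+02, -2.28138978e-03,  2.44536384e+01]), 'force': array([0.51167908, 0.62004406, 0.26987473]), 'torque': array([ 0.0233843 , -0.0595311 , -0.03248917]), 'gripper_force': 0.0, 'gripper_width': 91.13538607395402}
```

View pics/top0b.png

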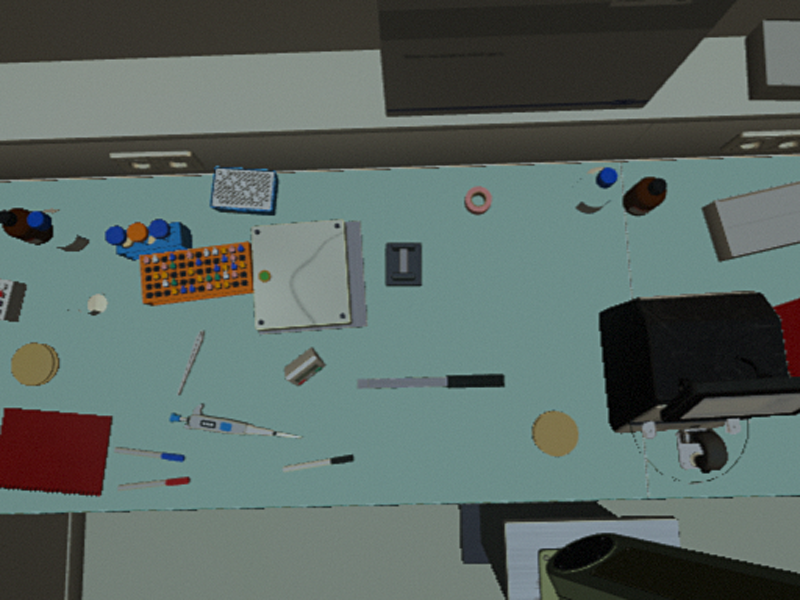

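View pics/scene0.png

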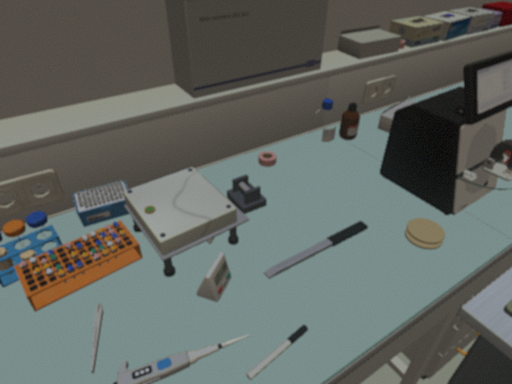

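```bash
python3 - <<'E'
from h import *
s=1.5625
for n,u,v,z in [("lipA",359,221,66),("lipB",366,327,66),("ridge",403,263,46),("fulA",387,243,15),("fulB",421,286,15),("tip",358,384,5),("end",504,381,10),("hfront",447,381,10),("timer",304,366,60),("tape",478,200,22)]:
    print(n,ray('top0',u/s,v/s,z).round(1))
b=cv2.imread('pics/top0.png')[135:255,155:330]
cv2.imwrite('pics/c.png',cv2.resize(b,None,fx=4.5,fy=4.5,interpolation=cv2.INTER_CUBIC))
E
```

```text
lipA [712.8 411.8  66. ]
lipB [512.9 402.4  66. ]
ridge [633.9 331.5  46. ]
fulA [680.6 361.8  15. ]
fulB [593.6 298.   15. ]
tip [409.4 424.1   5. ]
end [407.9 146.7  10. ]
hfront [410.7 254.5  10. ]
timer [445.2 517.7  60. ]
tape [759.6 181.2  22. ]
```

View pics/c.png

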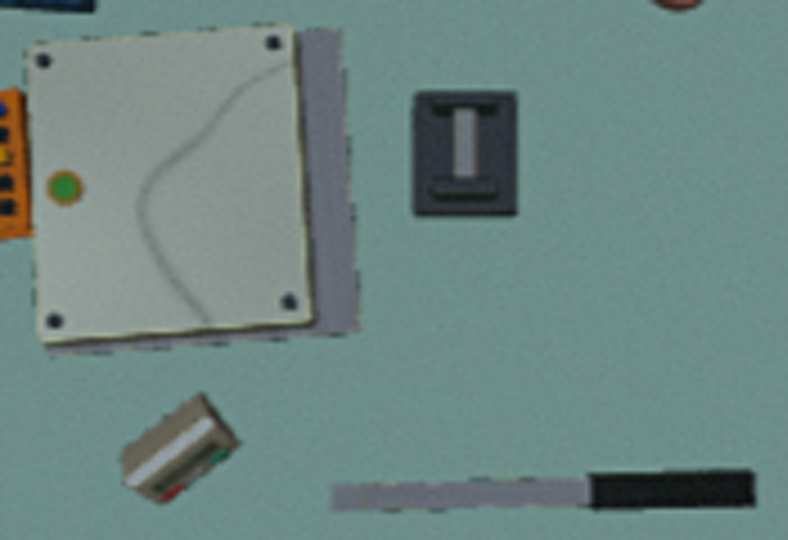

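```bash
python3 - <<'E'
from h import *
c=lambda x,y:(155+x/4.5,135+y/4.5)
for n,x,y,z in [("lipA",341,30,66),("lipB",359,331,66),("ridge",466,143,46),("r1",466,108,46),("r2",466,178,46),("f1",413,91,12),("f2",517,91,12),("f3",413,215,12),("f4",517,215,12),("tip",332,497,5),("hfront",590,491,10),("end",755,489,10)]:
    print(n,ray('top0',*c(x,y),z).round(1))
s=1.5625
for u,v in [(605,310),(615,430),(660,420),(640,470),(690,470),(750,440)]:
    print((u,v),[ray('top0',u/s,v/s,z).round(0)[:2] for z in (0,100,200,300)])
for u,v in [(385,170),(455,218),(402,108),(466,120),(467,60)]:
    print((u,v),[ray('scene0',u,v,z).round(0)[:2] for z in (0,100,200,300)])
E
```

```text
lipA [712.  408.8  66. ]
lipB [514.9 400.9  66. ]
ridge [638.5 329.5  46. ]
r1 [662.  328.8  46. ]
r2 [615.1 330.1  46. ]
f1 [682.4 364.6  12. ]
f2 [680.2 293.8  12. ]
f3 [596.9 366.6  12. ]
f4 [594.8 296.6  12. ]
tip [410.4 425.1   5. ]
hfront [409.9 254.4  10. ]
end [408.4 146.1  10. ]
(605, 310) [array([538., -57.]), array([528., -23.]), array([518.,  11.]), array([508.,  45.])]
(615, 430) [array([311., -58.]), array([321., -24.]), array([331.,  10.]), array([341.,  44.])]
(660, 420) [array([ 328., -144.]), array([ 336., -102.]), array([344., -61.]), array([353., -19.])]
(640, 470) [array([237., -99.]), array([254., -61.]), array([270., -23.]), array([287.,  14.])]
(690, 470) [array([ 235., -191.]), array([ 252., -145.]), array([268., -99.]), array([285., -54.])]
(750, 440) [array([ 287., -307.]), array([ 299., -251.]), array([ 311., -195.]), array([ 323., -139.])]
(385, 170) [array([543., -81.]), array([453.,  55.]), array([363., 191.]), array([272., 327.])]
(455, 218) [array([307., -62.]), array([256.,  70.]), array([206., 203.]), array([156., 336.])]
(402, 108) [array([ 796., -467.]), array([ 663., -266.]), array([531., -65.]), array([398., 136.])]
(466, 120) [array([ 606., -583.]), array([ 505., -363.]), array([ 405., -142.]), array([304.,  78.])]
(467, 60) [array([ 1002., -1219.]), array([ 834., -892.]), array([ 667., -564.]), array([ 500., -237.])]
```

Emit:
{"name": "send_rows", "arguments": {
  "motion": [
    {"tz": -0.09, "rz": -0.312, "gripper": -1},
    {"tz": -0.09, "rz": -0.312, "gripper": -1},
    {"tz": -0.09, "rz": -0.312, "gripper": -1},
    {"tz": -0.09, "rz": -0.312, "gripper": -1},
    {"tz": -0.09, "rz": -0.312, "gripper": -1},
    {"tz": -0.09, "rz": -0.312, "gripper": -1},
    {"tz": -0.09, "rz": -0.312, "gripper": -1},
    {"gripper": -1}
  ]
}}

```text
invalid input at $.motion[0]: expected keys tx, ty, tz, rx, ry, rz, gripper
```

Emit:
{"name": "send_rows", "arguments": {
  "motion": [
    {"tx": 0.11, "ty": 0.0245, "gripper": -1},
    {"tx": 0.11, "ty": 0.0245, "gripper": -1},
    {"tx": 0.11, "ty": 0.0245, "gripper": -1},
    {"tx": 0.11, "ty": 0.0245, "gripper": -1},
    {"tx": 0.11, "ty": 0.0245, "gripper": -1},
    {"tx": 0.11, "ty": 0.0245, "gripper": -1},
    {"tx": 0.11, "ty": 0.0245, "gripper": -1},
    {"tx": 0.11, "ty": 0.0245, "gripper": -1},
    {"tx": 0.11, "ty": 0.0245, "gripper": -1},
    {"tx": 0.11, "ty": 0.0245, "gripper": -1},
    {"tx": 0.11, "ty": 0.0245, "gripper": -1},
    {"tx": 0.11, "ty": 0.0245, "gripper": -1}
  ]
}}

```text
invalid input at $.motion[0]: expected keys tx, ty, tz, rx, ry, rz, gripper
```

All keys are needed.

Emit:
{"name": "send_rows", "arguments": {
  "motion": [
    {"tx": 0, "ty": 0, "tz": -0.09, "rx": 0, "ry": 0, "rz": -0.312, "gripper": -1},
    {"tx": 0, "ty": 0, "tz": -0.09, "rx": 0, "ry": 0, "rz": -0.312, "gripper": -1},
    {"tx": 0, "ty": 0, "tz": -0.09, "rx": 0, "ry": 0, "rz": -0.312, "gripper": -1},
    {"tx": 0, "ty": 0, "tz": -0.09, "rx": 0, "ry": 0, "rz": -0.312, "gripper": -1},
    {"tx": 0, "ty": 0, "tz": -0.09, "rx": 0, "ry": 0, "rz": -0.312, "gripper": -1},
    {"tx": 0, "ty": 0, "tz": -0.09, "rx": 0, "ry": 0, "rz": -0.312, "gripper": -1},
    {"tx": 0, "ty": 0, "tz": -0.09, "rx": 0, "ry": 0, "rz": -0.312, "gripper": -1},
    {"tx": 0, "ty": 0, "tz": 0, "rx": 0, "ry": 0, "rz": 0, "gripper": -1}
  ]
}}

```text
time_s: 1.1
ee_pos: [238.3, -524.1, 502.9]
ee_rot: [179.8, 0.4, 90.0]
force: [0.2, 0.2, 0.3]
gripper_width: 91.0
gripper_force: 0.0
```

Emit:
{"name": "send_rows", "arguments": {
  "motion": [
    {"tx": 0.11, "ty": 0.024, "tz": 0, "rx": 0, "ry": 0, "rz": 0, "gripper": -1},
    {"tx": 0.11, "ty": 0.024, "tz": 0, "rx": 0, "ry": 0, "rz": 0, "gripper": -1},
    {"tx": 0.11, "ty": 0.024, "tz": 0, "rx": 0, "ry": 0, "rz": 0, "gripper": -1},
    {"tx": 0.11, "ty": 0.024, "tz": 0, "rx": 0, "ry": 0, "rz": 0, "gripper": -1},
    {"tx": 0.11, "ty": 0.024, "tz": 0, "rx": 0, "ry": 0, "rz": 0, "gripper": -1},
    {"tx": 0.11, "ty": 0.024, "tz": 0, "rx": 0, "ry": 0, "rz": 0, "gripper": -1},
    {"tx": 0.11, "ty": 0.024, "tz": 0, "rx": 0, "ry": 0, "rz": 0, "gripper": -1},
    {"tx": 0.11, "ty": 0.024, "tz": 0, "rx": 0, "ry": 0, "rz": 0, "gripper": -1},
    {"tx": 0.11, "ty": 0.024, "tz": 0, "rx": 0, "ry": 0, "rz": 0, "gripper": -1},
    {"tx": 0.11, "ty": 0.024, "tz": 0, "rx": 0, "ry": 0, "rz": 0, "gripper": -1},
    {"tx": 0.11, "ty": 0.024, "tz": 0, "rx": 0, "ry": 0, "rz": 0, "gripper": -1},
    {"tx": 0, "ty": 0, "tz": 0, "rx": 0, "ry": 0, "rz": 0, "gripper": -1}
  ]
}}

```text
time_s: 2.6
ee_pos: [370.3, 84.6, 497.4]
ee_rot: [-179.7, 0.0, 90.4]
force: [-0.6, -0.7, -0.5]
gripper_width: 91.1
gripper_force: 0.0
```

Emit:
{"name": "send_rows", "arguments": {
  "motion": [
    {"tx": 0.11, "ty": 0.026, "tz": 0.1, "rx": 0, "ry": 0, "rz": 0, "gripper": -1},
    {"tx": 0.11, "ty": 0.026, "tz": 0.1, "rx": 0, "ry": 0, "rz": 0, "gripper": -1},
    {"tx": 0.11, "ty": 0.026, "tz": 0.1, "rx": 0, "ry": 0, "rz": 0, "gripper": -1},
    {"tx": 0, "ty": 0, "tz": 0.1, "rx": 0, "ry": 0, "rz": 0, "gripper": -1},
    {"tx": 0, "ty": 0, "tz": 0, "rx": 0, "ry": 0, "rz": 0, "gripper": -1}
  ]
}}

```text
time_s: 3.22
ee_pos: [399.8, 215.8, 320.7]
ee_rot: [-179.4, 0.4, 89.9]
force: [0.5, -0.3, -0.0]
gripper_width: 91.2
gripper_force: 0.0
```

```bash
python3 - <<'E'
from h import *
im,K,Rm,t=grab("wrist","w1"); print(-Rm.T@t, Rm, K[0,0]); print(env.state()["ee_pos"])
for p in [(409,250,5),(410,425,5),(408,146,10),(638.5,330,46)]: print(proj('w1',p))
cv2.imwrite('pics/w1b.png',cv2.resize(im[:,:,::-1],(800,600)))
E
```

```text
[401.98659747 290.44370158 520.04728391] [[ 9.99956759e-01 -1.58719717e-03 -9.16305075e-03]
 [ 9.41184242e-04 -9.62994915e-01  2.69517917e-01]
 [-9.25174935e-03 -2.69514887e-01 -9.62951780e-01]] 332.82159050934206
[401.99712024 216.79151517 324.4243042 ]
[261.51495922 128.21425134]
[262.83303624  -0.5464035 ]
[260.62248413 194.82202956]
[434.40756915  69.5328263 ]
```

View pics/w1b.png

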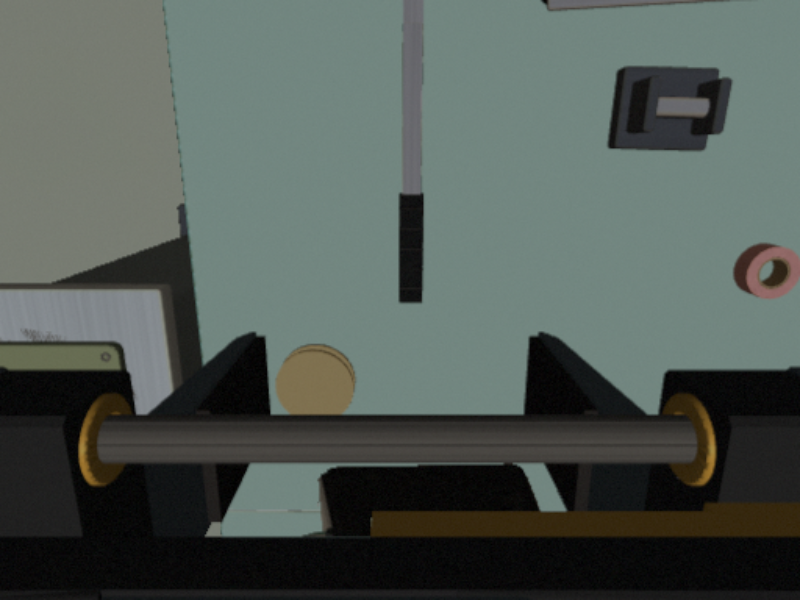

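Emit:
{"name": "send_rows", "arguments": {
  "motion": [
    {"tx": 0, "ty": 0, "tz": 0, "rx": 0, "ry": 0, "rz": 0, "gripper": -1},
    {"tx": 0, "ty": 0, "tz": 0, "rx": 0, "ry": 0, "rz": 0, "gripper": -1}
  ]
}}

```text
time_s: 3.52
ee_pos: [404.0, 218.1, 327.9]
ee_rot: [179.7, -0.1, 89.9]
force: [-0.1, -0.5, 0.4]
gripper_width: 91.5
gripper_force: 0.0
```

```bash
python3 - <<'E'
from h import *
im,K,Rm,t=grab("wrist","w2"); print(env.state()["ee_pos"],env.state()["ee_rot"])
for p in [(409,250,5),(410,425,5),(408,146,10),(409.9,254.4,10),(638.5,330,46)]: print(proj('w2',p))
cv2.imwrite('pics/w2b.png',cv2.resize(im[0:230,200:510,::-1],None,fx=2.5,fy=2.5,interpolation=cv2.INTER_CUBIC))
E
```

```text
[403.72278268 218.16555192 327.51411283] [ 1.79771592e+02 -1.08403536e-01  8.99177967e+01]
[255.50155023 131.11790544]
[256.15647783   5.34391189]
[254.94538281 196.64583414]
[256.12483962 128.46137969]
[423.19595727  73.92028638]
```

View pics/w2b.png

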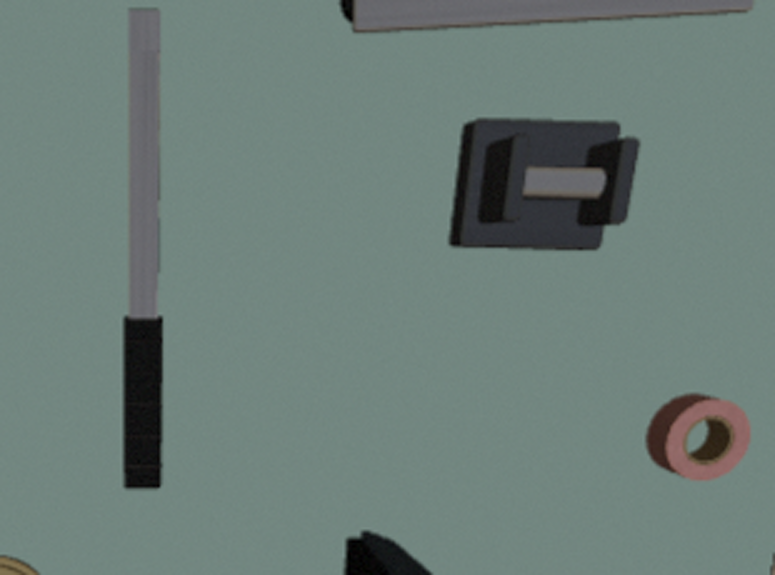

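```bash
python3 - <<'E'
from h import *
for n,x,y,z in [("tip",144,8,5),("hf",143,318,10),("end",143,488,10),("ridge",565,181,46),("rL",525,182,46),("rR",604,181,46),("fbl",452,246,12),("fbr",600,248,12),("ftl",478,121,12),("ftr",619,123,12),("lipL",360,31,60),("lipR",750,11,60)]:
    print(n,ray('w2',200+x/2.5,y/2.5,z).round(1))
E
```

```text
tip [412.  427.7   5. ]
hf [411.5 256.3  10. ]
end [411.6 148.4  10. ]
ridge [642.1 332.   46. ]
rL [620.2 331.5  46. ]
rR [663.5 331.9  46. ]
fbl [596.1 298.3  12. ]
fbr [685. 297.  12.]
ftl [604.3 367.5  12. ]
ftr [686.  366.4  12. ]
lipL [521.  402.8  60. ]
lipR [718.3 411.9  60. ]
```

Emit:
{"name": "send_rows", "arguments": {
  "motion": [
    {"tx": 0.034, "ty": 0.007, "tz": 0.1, "rx": 0, "ry": 0, "rz": 0, "gripper": -1},
    {"tx": 0.033, "ty": 0.007, "tz": 0.1, "rx": 0, "ry": 0, "rz": 0, "gripper": -1},
    {"tx": 0, "ty": 0, "tz": 0.115, "rx": 0, "ry": 0, "rz": 0, "gripper": -0.3},
    {"tx": 0, "ty": 0, "tz": 0.115, "rx": 0, "ry": 0, "rz": 0, "gripper": -0.3},
    {"tx": 0, "ty": 0, "tz": 0.115, "rx": 0, "ry": 0, "rz": 0, "gripper": -0.3},
    {"tx": 0, "ty": 0, "tz": 0.06, "rx": 0, "ry": 0, "rz": 0, "gripper": -0.3},
    {"tx": 0, "ty": 0, "tz": 0.03, "rx": 0, "ry": 0, "rz": 0, "gripper": -0.3},
    {"tx": 0, "ty": 0, "tz": 0, "rx": 0, "ry": 0, "rz": 0, "gripper": -0.3},
    {"tx": 0, "ty": 0, "tz": 0, "rx": 0, "ry": 0, "rz": 0, "gripper": -0.3}
  ]
}}

```text
time_s: 4.7
ee_pos: [410.9, 252.2, 9.0]
ee_rot: [179.9, -0.1, 90.0]
force: [0.1, 0.5, -0.6]
gripper_width: 59.1
gripper_force: 0.0
```

Emit:
{"name": "send_rows", "arguments": {
  "grip_force": 45,
  "motion": [
    {"tx": 0, "ty": 0, "tz": 0.007, "rx": 0, "ry": 0, "rz": 0, "gripper": -0.3},
    {"tx": 0, "ty": 0, "tz": 0.006, "rx": 0, "ry": 0, "rz": 0, "gripper": -0.3},
    {"tx": 0, "ty": 0, "tz": 0, "rx": 0, "ry": 0, "rz": 0, "gripper": 1},
    {"tx": 0, "ty": 0, "tz": 0, "rx": 0, "ry": 0, "rz": 0, "gripper": 1},
    {"tx": 0, "ty": 0, "tz": 0, "rx": 0, "ry": 0, "rz": 0, "gripper": 1},
    {"tx": 0, "ty": 0, "tz": 0, "rx": 0, "ry": 0, "rz": 0, "gripper": 1},
    {"tx": 0, "ty": 0, "tz": 0, "rx": 0, "ry": 0, "rz": 0, "gripper": 1}
  ]
}}

```text
time_s: 5.58
ee_pos: [409.7, 251.6, 1.4]
ee_rot: [180.0, 0.0, 90.0]
force: [0.8, -1.2, -0.0]
gripper_width: 12.7
gripper_force: 0.0
```

```bash
python3 - <<'E'
from h import *
im,*_=grab("wrist","w3"); im2,*_=grab("scene","s3"); s=env.state(); print(s["gripper_width"],s["gripper_force"],s["ee_pos"])
b=cv2.resize(im2[140:320,200:420,::-1],None,fx=2.6,fy=2.6,interpolation=cv2.INTER_CUBIC)
a=cv2.resize(im[:,:,::-1],None,fx=.5,fy=.5); c=np.zeros((b.shape[0],a.shape[1],3),np.uint8); c[:a.shape[0]]=a
o=np.hstack([b,c]); cv2.imwrite('pics/m3.png',cv2.resize(o,(800,int(o.shape[0]*800/o.shape[1]))))
E
```

```text
4.263602691533544 0.0 [409.70653683 251.62529466   1.37256255]
```

View pics/m3.png

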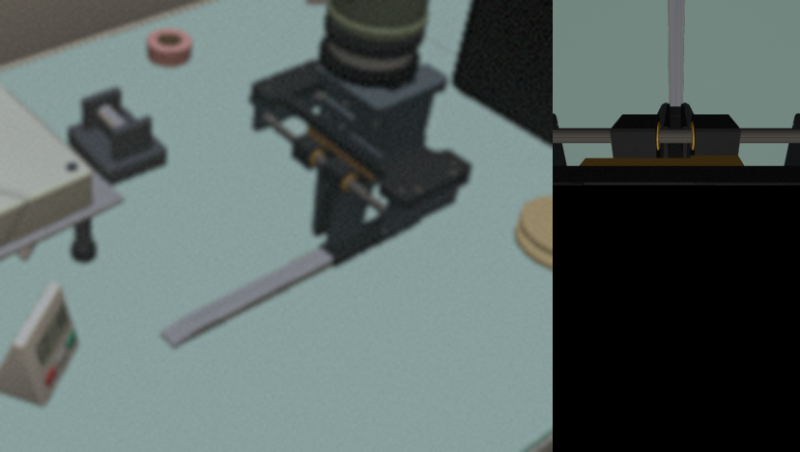

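Emit:
{"name": "send_rows", "arguments": {
  "motion": [
    {"tx": 0, "ty": 0, "tz": 0, "rx": 0, "ry": 0, "rz": 0, "gripper": 1},
    {"tx": 0, "ty": 0, "tz": 0, "rx": 0, "ry": 0, "rz": 0, "gripper": 1},
    {"tx": 0, "ty": 0, "tz": 0, "rx": 0, "ry": 0, "rz": 0, "gripper": 1}
  ]
}}

```text
time_s: 6.05
ee_pos: [409.7, 251.6, 1.4]
ee_rot: [180.0, 0.0, 90.0]
force: [0.3, -0.2, -0.0]
gripper_width: 0.6
gripper_force: 0.0
```

```bash
python3 - <<'E'
from h import *
im,*_=grab("wrist","w4"); im2,*_=grab("scene","s4"); s=env.state(); print(s["gripper_width"],s["gripper_force"],s["ee_pos"],s["force"],s["qpos"])
for p in [(410,252,0),(410,252,10),(410,252,20),(398,252,5),(422,252,5),(411,427,5),(411,147,10)]: print(p,proj('s4',p),proj('w4',p))
b=cv2.resize(im2[190:280,270:400,::-1],None,fx=6,fy=6,interpolation=cv2.INTER_CUBIC); cv2.imwrite('pics/m4.png',b)
E
```

```text
0.30965125334592514 0.0 [409.69456749 251.63138488   1.38211935] [-0.39556391  0.25856661 -0.51175492] [ 3.01914253e+01  2.15531664e+01  1.15926366e+02 -7.88356399e-03
  4.25206733e+01  3.02229461e+01]
(410, 252, 0) [330.25072837 242.49127174] [253.83025745 220.93826774]
(410, 252, 10) [330.84772406 239.27583132] [253.85752625 226.53237379]
(410, 252, 20) [331.45346184 236.01330569] [253.88750598 232.68262195]
(398, 252, 5) [334.25058305 244.12628048] [234.6891058  223.69115293]
(422, 252, 5) [326.9146251  237.71271809] [272.99522231 223.65010351]
(411, 427, 5) [265.75597186 273.93416389] [ 255.7050197  -113.84233005]
(411, 147, 10) [363.75346404 221.93177529] [255.37347389 368.29393998]
```

View pics/m4.png

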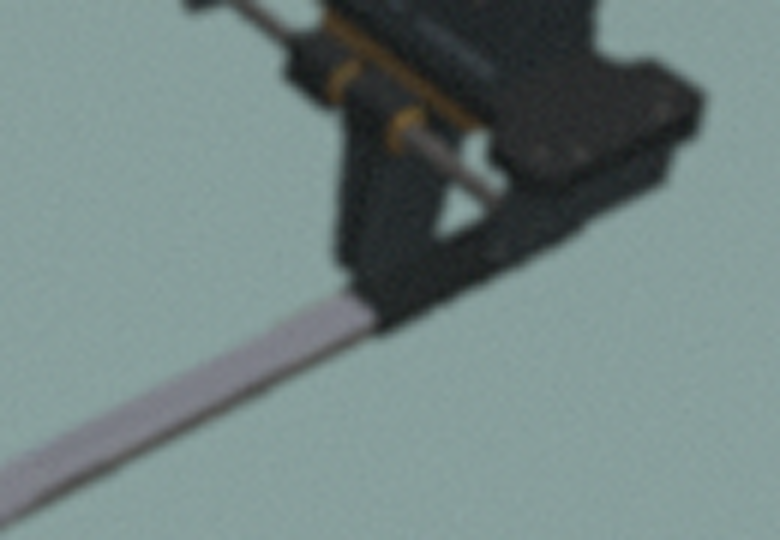

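Emit:
{"name": "send_rows", "arguments": {
  "motion": [
    {"tx": 0, "ty": 0, "tz": 0.004, "rx": 0, "ry": 0, "rz": 0, "gripper": 1},
    {"tx": 0, "ty": 0, "tz": 0.004, "rx": 0, "ry": 0, "rz": 0, "gripper": 1}
  ]
}}

```text
time_s: 6.4
ee_pos: [409.7, 251.6, -2.8]
ee_rot: [180.0, 0.0, 90.0]
force: [0.2, -0.7, 0.5]
gripper_width: 0.4
gripper_force: 0.0
```

Emit:
{"name": "send_rows", "arguments": {
  "motion": [
    {"tx": 0, "ty": 0, "tz": 0.004, "rx": 0, "ry": 0, "rz": 0, "gripper": 1},
    {"tx": 0, "ty": 0, "tz": 0.004, "rx": 0, "ry": 0, "rz": 0, "gripper": 1}
  ]
}}

```text
time_s: 6.65
ee_pos: [409.7, 251.6, -6.8]
ee_rot: [-180.0, 0.0, 90.0]
force: [-0.6, -1.2, -0.3]
gripper_width: 0.8
gripper_force: 0.0
```

Emit:
{"name": "send_rows", "arguments": {
  "motion": [
    {"tx": 0, "ty": 0, "tz": 0.004, "rx": 0, "ry": 0, "rz": 0, "gripper": 1},
    {"tx": 0, "ty": 0, "tz": 0.002, "rx": 0, "ry": 0, "rz": 0, "gripper": 1}
  ]
}}

```text
time_s: 6.9
ee_pos: [409.6, 251.6, -9.8]
ee_rot: [-180.0, 0.0, 90.0]
force: [-0.7, 0.2, 0.4]
gripper_width: -0.0
gripper_force: 0.0
```

Emit:
{"name": "send_rows", "arguments": {
  "motion": [
    {"tx": 0, "ty": 0, "tz": 0.004, "rx": 0, "ry": 0, "rz": 0, "gripper": 1},
    {"tx": 0, "ty": 0, "tz": 0, "rx": 0, "ry": 0, "rz": 0, "gripper": 1}
  ]
}}

```text
time_s: 7.15
ee_pos: [409.6, 251.6, -11.8]
ee_rot: [-180.0, 0.0, 90.0]
force: [-0.3, -0.1, 0.7]
gripper_width: 0.4
gripper_force: 0.0
```

Emit:
{"name": "send_rows", "arguments": {
  "motion": [
    {"tx": 0, "ty": 0, "tz": 0.004, "rx": 0, "ry": 0, "rz": 0, "gripper": 1},
    {"tx": 0, "ty": 0, "tz": 0, "rx": 0, "ry": 0, "rz": 0, "gripper": 1}
  ]
}}

```text
time_s: 7.4
ee_pos: [409.6, 251.6, -13.8]
ee_rot: [-180.0, 0.0, 90.0]
force: [-0.2, 0.0, 0.5]
gripper_width: 0.4
gripper_force: 0.0
```

```bash
python3 - <<'E'
from h import *
im2,*_=grab("scene","s5"); im,*_=grab("wrist","w5"); s=env.state(); print(s["ee_pos"],s["force"])
b=cv2.resize(im2[200:270,290:380,::-1],None,fx=6,fy=6,interpolation=cv2.INTER_CUBIC)
a=cv2.resize(im[0:384,200:320,::-1],None,fx=1.09,fy=1.09)[:420]
c=np.zeros((420,a.shape[1],3),np.uint8);c[:a.shape[0]]=a
cv2.imwrite('pics/m5.png',np.clip(np.hstack([b,c]).astype(float)*1.6,0,255).astype(np.uint8))
for z in (0,10,20):
  print(z,[((proj('s5',p)-[290,200])*6).round() for p in [(397.5,256,z),(422,256,z),(410,236,z),(410,268,z)]])
E
```

```text
[409.70166754 251.64530515 -13.64156844] [ 0.47177057 -1.18339741  0.20893176]
0 [array([257., 279.]), array([212., 240.]), array([273., 239.]), array([209., 272.])]
10 [array([260., 260.]), array([215., 221.]), array([277., 219.]), array([213., 252.])]
20 [array([264., 240.]), array([219., 201.]), array([281., 200.]), array([216., 233.])]
```

View pics/m5.png

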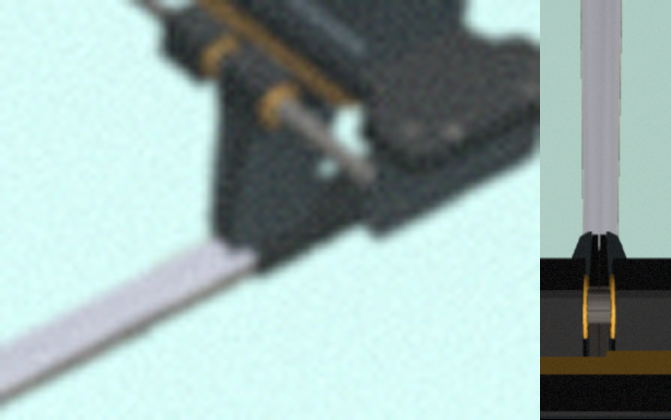

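```bash
python3 - <<'E'
from h import *
for fn in ('w2','w5'):
    g=cv2.imread('pics/'+fn+'.png').astype(float); d=g[:,:,1]-g[:,:,2]  # G-R: bench greenish, bar neutral
    for v in ((20,60,100) if fn=='w2' else (20,60,100,140,180)):
        m=d[max(0,v-3):v+4].mean(0); u0=257 if fn=='w2' else 255
        bg=np.median(m[200:320] if fn=='w2' else np.r_[m[205:230],m[285:310]]); fg=m[u0-3:u0+4].mean(); th=(bg+fg)/2
        l=u0
        while m[l]<th:l-=1
        r=u0
        while m[r]<th:r+=1
        L=l+(th-m[l])/(m[l+1]-m[l]); Rr=r-1+(th-m[r-1])/(m[r]-m[r-1])
        print(fn,v,'px',round(Rr-L,2),[ (z,round(ray(fn,Rr,v,z)[0]-ray(fn,L,v,z)[0],2)) for z in (10,0,-20)],ray(fn,(L+Rr)/2,v,10).round(1))
E
```

```text
w2 20 px 12.76 [(10, np.float64(18.03)), (0, np.float64(18.38)), (-20, np.float64(19.08))] [411.6 405.1  10. ]
w2 60 px 12.31 [(10, np.float64(17.91)), (0, np.float64(18.25)), (-20, np.float64(18.94))] [411.4 352.3  10. ]
w2 100 px 11.92 [(10, np.float64(17.85)), (0, np.float64(18.2)), (-20, np.float64(18.89))] [411.1 296.3  10. ]
w5 20 px 37.29 [(10, np.float64(17.91)), (0, np.float64(18.92)), (-20, np.float64(20.96))] [410.9 363.4  10. ]
w5 60 px 36.27 [(10, np.float64(17.93)), (0, np.float64(18.95)), (-20, np.float64(20.99))] [410.8 345.4  10. ]
w5 100 px 35.38 [(10, np.float64(18.02)), (0, np.float64(19.05)), (-20, np.float64(21.09))] [410.8 326.4  10. ]
w5 140 px 34.21 [(10, np.float64(17.98)), (0, np.float64(19.0)), (-20, np.float64(21.04))] [410.7 306.2  10. ]
w5 180 px 33.04 [(10, np.float64(17.93)), (0, np.float64(18.95)), (-20, np.float64(20.98))] [410.6 284.6  10. ]
```

```bash
python3 - <<'E'
from h import *
print(env.grasp_offset,[a for a in dir(env) if a[0]!='_'])
f=env.grab_frame("wrist"); print(np.array(f["T_tool_cam"]).round(2), f["vertical_fov"])
b=f["frame"][170:384,180:330,::-1]
cv2.imwrite('pics/m6.png',np.clip(cv2.resize(b,None,fx=2.8,fy=2.8,interpolation=cv2.INTER_CUBIC).astype(float)*2,0,255).astype(np.uint8))
im,*_=grab("wrist","w6")
st=env.state()
for p in [(410,268,-13.6),(410,252,-13.6),(410,236,-13.6),(410,268,10),(410,252,10),(410,236,10),(410,268,20)]: print(p,((proj('w6',p)-[180,170])*2.8).round())
E
```

```text
18.8 ['Unreachable', 'grab_frame', 'grasp_offset', 'job_done', 'state']
[[-0.0000e+00 -9.6000e-01 -2.6000e-01  7.3400e+01]
 [ 1.0000e+00 -0.0000e+00  0.0000e+00 -1.0000e-02]
 [-0.0000e+00 -2.6000e-01  9.6000e-01 -1.9985e+02]
 [ 0.0000e+00  0.0000e+00  0.0000e+00  1.0000e+00]] 59.96006099824364
(410, 268, -13.6) [207.  77.]
(410, 252, -13.6) [207. 145.]
(410, 236, -13.6) [207. 210.]
(410, 268, 10) [207. 110.]
(410, 252, 10) [207. 185.]
(410, 236, 10) [207. 257.]
(410, 268, 20) [207. 126.]
```

View pics/m6.png

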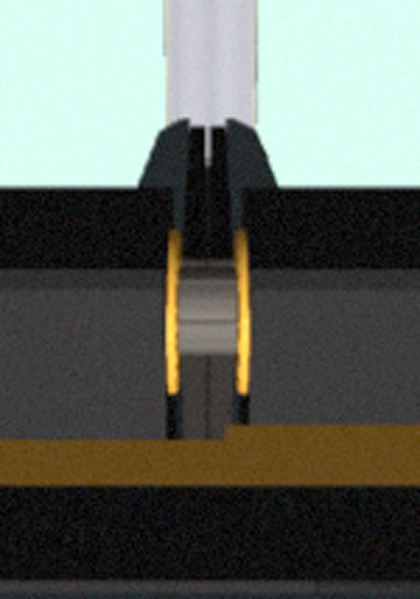

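Emit:
{"name": "send_rows", "arguments": {
  "motion": [
    {"tx": 0, "ty": 0, "tz": 0.004, "rx": 0, "ry": 0, "rz": 0, "gripper": 1},
    {"tx": 0, "ty": 0, "tz": 0.003, "rx": 0, "ry": 0, "rz": 0, "gripper": 1}
  ]
}}

```text
time_s: 7.85
ee_pos: [409.7, 251.6, -17.2]
ee_rot: [180.0, 0.0, 90.0]
force: [0.5, 0.5, -0.7]
gripper_width: 0.4
gripper_force: 0.0
```

Emit:
{"name": "send_rows", "arguments": {
  "motion": [
    {"tx": 0, "ty": 0, "tz": 0.003, "rx": 0, "ry": 0, "rz": 0, "gripper": 1},
    {"tx": 0, "ty": 0, "tz": 0.002, "rx": 0, "ry": 0, "rz": 0, "gripper": 1}
  ]
}}

```text
time_s: 8.1
ee_pos: [409.7, 251.6, -19.0]
ee_rot: [-180.0, 0.0, 90.0]
force: [-2.9, -1.2, 14.0]
gripper_width: 0.5
gripper_force: 7.0
```

Emit:
{"name": "send_rows", "arguments": {
  "motion": [
    {"tx": 0, "ty": 0, "tz": -0.02, "rx": 0, "ry": 0, "rz": 0, "gripper": 1},
    {"tx": 0, "ty": 0, "tz": 0, "rx": 0, "ry": 0, "rz": 0, "gripper": -0.2},
    {"tx": 0, "ty": 0, "tz": 0, "rx": 0, "ry": 0, "rz": 0, "gripper": -0.2},
    {"tx": 0, "ty": 0, "tz": 0, "rx": 0, "ry": 0, "rz": 0, "gripper": -0.2},
    {"tx": 0, "ty": 0, "tz": 0, "rx": 0, "ry": 0, "rz": 0, "gripper": -0.2},
    {"tx": 0, "ty": 0, "tz": 0, "rx": 0, "ry": 0, "rz": 0, "gripper": -0.2},
    {"tx": 0, "ty": 0, "tz": 0.014, "rx": 0, "ry": 0, "rz": 0, "gripper": -0.2},
    {"tx": 0, "ty": 0, "tz": 0.012, "rx": 0, "ry": 0, "rz": 0, "gripper": -0.2},
    {"tx": 0, "ty": 0, "tz": 0.006, "rx": 0, "ry": 0, "rz": 0, "gripper": -0.2},
    {"tx": 0, "ty": 0, "tz": 0, "rx": 0, "ry": 0, "rz": 0, "gripper": -0.2}
  ]
}}

```text
time_s: 9.35
ee_pos: [409.4, 251.5, -26.0]
ee_rot: [-180.0, 0.0, 90.0]
force: [-0.6, -0.3, 0.7]
gripper_width: 54.6
gripper_force: 0.0
```

Emit:
{"name": "send_rows", "arguments": {
  "grip_force": 45,
  "motion": [
    {"tx": 0, "ty": 0, "tz": 0.002, "rx": 0, "ry": 0, "rz": 0, "gripper": 1},
    {"tx": 0, "ty": 0, "tz": 0, "rx": 0, "ry": 0, "rz": 0, "gripper": 1},
    {"tx": 0, "ty": 0, "tz": 0, "rx": 0, "ry": 0, "rz": 0, "gripper": 1},
    {"tx": 0, "ty": 0, "tz": 0, "rx": 0, "ry": 0, "rz": 0, "gripper": 1},
    {"tx": 0, "ty": 0, "tz": 0, "rx": 0, "ry": 0, "rz": 0, "gripper": 1},
    {"tx": 0, "ty": 0, "tz": 0, "rx": 0, "ry": 0, "rz": 0, "gripper": 1}
  ]
}}

```text
time_s: 10.1
ee_pos: [409.9, 251.7, -26.5]
ee_rot: [180.0, -0.0, 90.0]
force: [-0.2, -0.5, 2.1]
gripper_width: 23.5
gripper_force: 45.0
```

Emit:
{"name": "send_rows", "arguments": {
  "motion": [
    {"tx": 0, "ty": 0, "tz": -0.03, "rx": 0, "ry": 0, "rz": 0, "gripper": 1},
    {"tx": -0.036, "ty": 0, "tz": -0.06, "rx": 0, "ry": 0, "rz": 0, "gripper": 1},
    {"tx": -0.037, "ty": 0, "tz": -0.06, "rx": 0, "ry": 0, "rz": 0.033, "gripper": 1},
    {"tx": 0, "ty": 0.05, "tz": 0, "rx": 0, "ry": 0, "rz": 0, "gripper": 1},
    {"tx": 0.001, "ty": 0.085, "tz": 0, "rx": 0, "ry": 0, "rz": 0, "gripper": 1},
    {"tx": 0.002, "ty": 0.09, "tz": 0, "rx": 0, "ry": 0, "rz": 0, "gripper": 1},
    {"tx": 0.002, "ty": 0.09, "tz": 0, "rx": 0, "ry": 0, "rz": 0, "gripper": 1},
    {"tx": 0.002, "ty": 0.09, "tz": 0, "rx": 0, "ry": 0, "rz": 0, "gripper": 1},
    {"tx": 0.001, "ty": 0.052, "tz": 0, "rx": 0, "ry": 0, "rz": 0, "gripper": 1},
    {"tx": 0, "ty": 0, "tz": 0, "rx": 0, "ry": 0, "rz": 0, "gripper": 1},
    {"tx": 0, "ty": 0, "tz": 0, "rx": 0, "ry": 0, "rz": 0, "gripper": 1}
  ]
}}

```text
time_s: 11.48
ee_pos: [636.4, 214.7, 47.3]
ee_rot: [-179.8, 0.1, 89.0]
force: [-0.1, -0.2, -4.1]
gripper_width: 23.3
gripper_force: 45.0
```

```bash
python3 - <<'E'
from h import *
im,*_=grab("wrist","w7"); s=env.state(); print(s["ee_pos"],s["ee_rot"],s["force"],s["gripper_width"])
x,y,z=s["ee_pos"]; zb=z+26.5
yaw=np.radians(s["ee_rot"][2]); d=np.array([np.cos(yaw),np.sin(yaw),0])
for n,p in [("tip",np.array([x,y,zb+5])+175*d),("ridge",(640.5,331,46)),("lip641",(641,407,60)),("lipL",(518,402,60))]: print(n,proj('w7',p).round(1))
cv2.imwrite('pics/w7b.png',cv2.resize(im[0:240,120:420,::-1],None,fx=2.5,fy=2.5,interpolation=cv2.INTER_CUBIC))
E
```

```text
[636.393523   214.8880024   47.68179872] [-1.79845209e+02  5.26033220e-02  8.90080140e+01] [-0.19421799 -0.1125618  -3.43469797] 23.31747672219886
tip [ 252.7 -157. ]
ridge [256.9  21.8]
lip641 [ 255.7 -172.5]
lipL [ -15.  -152.2]
```

View pics/w7b.png

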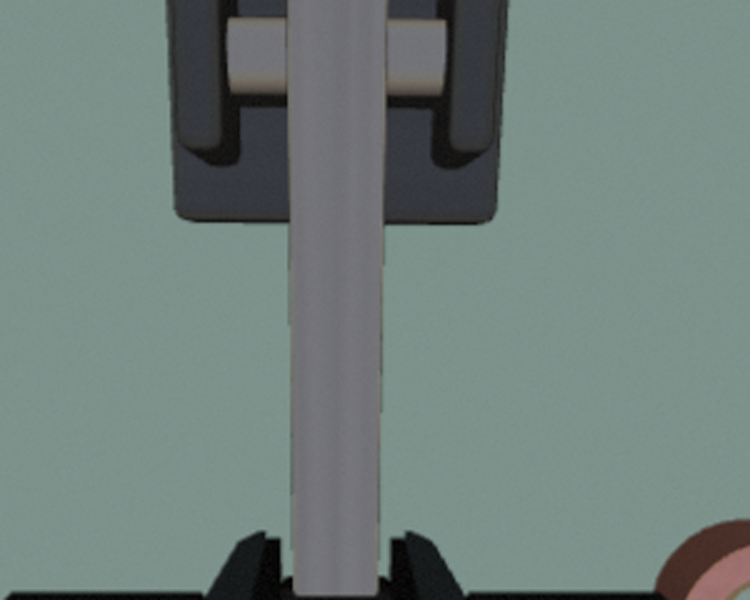

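```bash
python3 - <<'E'
from h import *
from scipy.optimize import brentq
g=cv2.imread('pics/w7.png').astype(float); d=g[:,:,1]-g[:,:,2]
for v in (100,125,150,180,200):
    m=d[v-3:v+4].mean(0);u0=254; bg=np.median(np.r_[m[205:225],m[285:305]]); th=(bg+m[u0-3:u0+4].mean())/2
    l=r=u0
    while m[l]<th:l-=1
    while m[r]<th:r+=1
    L=l+(th-m[l])/(m[l+1]-m[l]); Q=r-1+(th-m[r-1])/(m[r]-m[r-1])
    z=brentq(lambda z:ray('w7',Q,v,z)[0]-ray('w7',L,v,z)[0]-18,0,150); print(v,round(Q-L,2),round(z,1),ray('w7',(L+Q)/2,v,z).round(1))
E
```

```text
100 37.9 82.8 [638.3 289.5  82.8]
125 37.13 82.6 [638.  277.8  82.6]
150 36.58 83.4 [637.8 265.8  83.4]
180 35.42 82.1 [637.5 250.3  82.1]
200 34.98 82.7 [637.3 239.9  82.7]
```

Emit:
{"name": "send_rows", "arguments": {
  "motion": [
    {"tx": 0, "ty": 0, "tz": 0.02, "rx": 0, "ry": 0, "rz": 0, "gripper": 1},
    {"tx": 0, "ty": 0, "tz": 0.02, "rx": 0, "ry": 0, "rz": 0, "gripper": 1},
    {"tx": 0, "ty": 0, "tz": 0.01, "rx": 0, "ry": 0, "rz": 0, "gripper": 1},
    {"tx": 0, "ty": 0, "tz": 0, "rx": 0, "ry": 0, "rz": 0, "gripper": 1},
    {"tx": 0, "ty": 0, "tz": 0, "rx": 0, "ry": 0, "rz": 0, "gripper": 1}
  ]
}}

```text
time_s: 12.15
ee_pos: [638.5, 215.1, 23.6]
ee_rot: [180.0, -0.0, 89.0]
force: [0.2, 0.2, -2.2]
gripper_width: 23.1
gripper_force: 45.0
```

Emit:
{"name": "send_rows", "arguments": {
  "motion": [
    {"tx": 0, "ty": 0, "tz": 0.003, "rx": 0, "ry": 0, "rz": 0, "gripper": 1},
    {"tx": 0.02, "ty": 0, "tz": 0, "rx": 0, "ry": 0, "rz": 0, "gripper": 1},
    {"tx": 0.01, "ty": 0, "tz": 0, "rx": 0, "ry": 0, "rz": 0, "gripper": 1},
    {"tx": 0, "ty": 0, "tz": 0, "rx": 0, "ry": 0, "rz": 0, "gripper": 1}
  ]
}}

```text
time_s: 12.65
ee_pos: [638.5, 230.9, 21.9]
ee_rot: [180.0, -0.0, 89.0]
force: [0.8, 0.9, -2.1]
gripper_width: 23.2
gripper_force: 45.0
```

Tip is just short of the lip; continue slowly.

Emit:
{"name": "send_rows", "arguments": {
  "motion": [
    {"tx": 0.01, "ty": 0, "tz": 0, "rx": 0, "ry": 0, "rz": 0, "gripper": 1},
    {"tx": 0.01, "ty": 0, "tz": 0, "rx": 0, "ry": 0, "rz": 0, "gripper": 1},
    {"tx": 0, "ty": 0, "tz": 0, "rx": 0, "ry": 0, "rz": 0, "gripper": 1}
  ]
}}

```text
time_s: 13.02
ee_pos: [638.7, 240.5, 21.9]
ee_rot: [180.0, -0.0, 89.0]
force: [0.4, 0.6, -2.2]
gripper_width: 23.6
gripper_force: 45.0
```

Emit:
{"name": "send_rows", "arguments": {
  "motion": [
    {"tx": 0.012, "ty": 0, "tz": 0, "rx": 0, "ry": 0, "rz": 0, "gripper": 1},
    {"tx": 0.012, "ty": 0, "tz": 0, "rx": 0, "ry": 0, "rz": 0, "gripper": 1},
    {"tx": 0.012, "ty": 0, "tz": 0, "rx": 0, "ry": 0, "rz": 0, "gripper": 1},
    {"tx": 0.007, "ty": 0, "tz": 0, "rx": 0, "ry": 0, "rz": 0, "gripper": 1},
    {"tx": 0, "ty": 0, "tz": 0, "rx": 0, "ry": 0, "rz": 0, "gripper": 1}
  ]
}}

```text
time_s: 13.65
ee_pos: [639.0, 261.9, 21.8]
ee_rot: [-180.0, 0.0, 89.0]
force: [0.9, 0.2, -2.1]
gripper_width: 23.5
gripper_force: 45.0
```

Emit:
{"name": "send_rows", "arguments": {
  "motion": [
    {"tx": 0, "ty": 0, "tz": 0.003, "rx": 0, "ry": 0, "rz": 0, "gripper": 1},
    {"tx": 0, "ty": 0, "tz": 0, "rx": 0, "ry": 0, "rz": 0, "gripper": 1}
  ]
}}

```text
time_s: 13.9
ee_pos: [638.9, 261.3, 20.2]
ee_rot: [-180.0, 0.0, 89.0]
force: [-0.4, -0.4, -2.4]
gripper_width: 23.2
gripper_force: 45.0
```

Emit:
{"name": "send_rows", "arguments": {
  "motion": [
    {"tx": 0, "ty": 0, "tz": 0.003, "rx": 0, "ry": 0.04, "rz": 0, "gripper": 1},
    {"tx": 0, "ty": 0, "tz": 0.003, "rx": 0, "ry": 0.04, "rz": 0, "gripper": 1},
    {"tx": 0, "ty": 0, "tz": 0, "rx": 0, "ry": 0, "rz": 0, "gripper": 1}
  ]
}}

```text
time_s: 14.28
ee_pos: [638.9, 260.8, 17.2]
ee_rot: [-180.0, -2.4, 88.9]
force: [0.4, 0.1, -1.9]
gripper_width: 23.3
gripper_force: 45.0
```

Emit:
{"name": "send_rows", "arguments": {
  "motion": [
    {"tx": 0, "ty": 0, "tz": 0, "rx": 0, "ry": 0, "rz": 0, "gripper": -0.2},
    {"tx": 0, "ty": 0, "tz": 0, "rx": 0, "ry": 0, "rz": 0, "gripper": -0.2},
    {"tx": 0, "ty": 0, "tz": 0, "rx": 0, "ry": 0, "rz": 0, "gripper": -0.2},
    {"tx": 0, "ty": 0, "tz": 0, "rx": 0, "ry": 0, "rz": 0, "gripper": -0.2},
    {"tx": 0, "ty": 0, "tz": -0.06, "rx": 0, "ry": 0, "rz": 0, "gripper": -0.2},
    {"tx": 0, "ty": 0, "tz": -0.1, "rx": 0, "ry": 0, "rz": 0, "gripper": -0.2},
    {"tx": -0.075, "ty": -0.001, "tz": -0.02, "rx": 0, "ry": 0.145, "rz": 0, "gripper": 1},
    {"tx": -0.075, "ty": -0.001, "tz": 0, "rx": 0, "ry": 0.142, "rz": 0, "gripper": 1},
    {"tx": 0, "ty": 0, "tz": 0, "rx": 0, "ry": 0, "rz": 0, "gripper": 1},
    {"tx": 0, "ty": 0, "tz": 0, "rx": 0, "ry": 0, "rz": 0, "gripper": 1}
  ]
}}

```text
time_s: 15.52
ee_pos: [636.8, 183.3, 101.5]
ee_rot: [180.0, -11.0, 88.9]
force: [0.0, 0.8, 0.3]
gripper_width: 17.5
gripper_force: 0.0
```

```bash
python3 - <<'E'
from h import *
im,*_=grab("wrist","w8"); grab("scene","s8"); grab("top","t8"); s=env.state(); print(s["ee_pos"],s["ee_rot"],s["force"],s["gripper_width"])
# dark handle: find extents along bar centre column in wrist image; print brightness profile
for y,z in ((331,56),(265,53),(255,52),(200,49),(163,47)): print(y,proj('w8',(638.5,y,z)).round(1))
g=im.astype(float).sum(2)
for v in range(100,384,12):
    m=g[v,200:310]; print(v,(m[::6]).astype(int))
E
```

```text
[636.68555278 184.60029974 101.3814668 ] [179.98016873 -11.01034665  89.0890247 ] [0.40379809 0.05408527 0.00917876] 5.390209034490414
331 [251.8  14.8]
265 [253.5 106.1]
255 [253.7 119.6]
200 [255.  190.6]
163 [255.8 236.2]
100 [401 400 406 407 406 400 404 402 348 340 354 335 403 402 405 406 402 405
 403]
112 [408 406 405 408 403 404 403  59  60  57  51  53 404 404 409 404 399 405
 404]
124 [404 407 402 404 405 406 406  48  62  45  52  54 405 404 407 403 401 408
 406]
136 [406 404 402 404 408 401 402  51  43  50  62  51 406 401 406 405 406 407
 406]
148 [403 401 400 403 402 408 407  60  49  55  55  50 405 404 405 405 402 406
 404]
160 [405 407 398 406 404 401 403  57  56  54  58  48 404 403 406 405 405 405
 408]
172 [404 408 406 408 400 405 403  52  60  62  63  49 404 406 405 402 404 407
 405]
184 [406 401 404 405 403 403 404  50  52  32  61  69 409 402 404 408 405 400
 402]
196 [404 405 403 407 405 406 404  63  59  55  57  55 405 404 404 407 404 404
 405]
208 [404 403 403 403 404 407 405  58  59  62  52  49 404 409 407 405 399 409
 406]
220 [403 405 406 287  84  71  35  56  60  57 
[... 356 characters left out ...]
116 289
  91]
280 [105 320 226 223 220 218 217 220 222 219 220 220 218 224 218 224 218 338
 104]
292 [105 295 203 201 205 200 198 200 201 203 202 202 199 199 199 203 197 344
 104]
304 [107 311  68  66  96 100 400 402 403 403 405 400 405  98  93  69 101 307
 107]
316 [108   7  17  51  96  94 404 403 405 402 401 406 408 105  75  70  13  29
 106]
328 [149 156 146 156 154 149 148 147 153 155 154 154 152 153 151 156 146 146
 145]
340 [152 150 153 147 146 152 152 148 143 144 148 149 143 151 153 152 152 152
 159]
352 [37 38 43 43 43 49 49 50 22 35 40 24 40 44 39 42 30 43 39]
364 [26 35 33 46 46 43 35 44 38 39 39 33 47 29 39 41 40 48 46]
376 [22 36 34 33 55 48 35 38 49 43 51 44 47 35 37 39 31 42 33]
```

Emit:
{"name": "send_rows", "arguments": {
  "motion": [
    {"tx": -0.0134, "ty": 0.001, "tz": 0.0686, "rx": 0, "ry": 0, "rz": 0, "gripper": 1},
    {"tx": -0.0134, "ty": 0.001, "tz": 0.0686, "rx": 0, "ry": 0, "rz": 0, "gripper": 1},
    {"tx": -0.001, "ty": 0, "tz": 0.005, "rx": 0, "ry": 0, "rz": 0, "gripper": 1},
    {"tx": -0.001, "ty": 0, "tz": 0.005, "rx": 0, "ry": 0, "rz": 0, "gripper": 1},
    {"tx": 0, "ty": 0, "tz": 0, "rx": 0, "ry": 0, "rz": 0, "gripper": 1}
  ]
}}

```text
time_s: 16.3
ee_pos: [638.7, 183.6, 27.8]
ee_rot: [179.8, -11.0, 89.0]
force: [0.2, -0.3, 0.5]
gripper_width: 0.1
gripper_force: 0.0
```

Emit:
{"name": "send_rows", "arguments": {
  "motion": [
    {"tx": -0.001, "ty": 0, "tz": 0.005, "rx": 0, "ry": 0, "rz": 0, "gripper": 1},
    {"tx": -0.001, "ty": 0, "tz": 0.005, "rx": 0, "ry": 0, "rz": 0, "gripper": 1},
    {"tx": -0.001, "ty": 0, "tz": 0.005, "rx": 0, "ry": 0, "rz": 0, "gripper": 1},
    {"tx": 0, "ty": 0, "tz": 0, "rx": 0, "ry": 0, "rz": 0, "gripper": 1}
  ]
}}

```text
time_s: 16.8
ee_pos: [638.5, 183.2, 20.0]
ee_rot: [179.9, -11.0, 89.0]
force: [-1.5, -0.5, 7.0]
gripper_width: 0.4
gripper_force: 3.2
```

Emit:
{"name": "send_rows", "arguments": {
  "motion": [
    {"tx": -0.001, "ty": 0, "tz": 0.005, "rx": 0, "ry": 0, "rz": 0, "gripper": 1},
    {"tx": -0.001, "ty": 0, "tz": 0.005, "rx": 0, "ry": 0, "rz": 0, "gripper": 1},
    {"tx": -0.001, "ty": 0, "tz": 0.005, "rx": 0, "ry": 0, "rz": 0, "gripper": 1},
    {"tx": -0.001, "ty": 0, "tz": 0.005, "rx": 0, "ry": 0, "rz": 0, "gripper": 1},
    {"tx": 0, "ty": 0, "tz": 0, "rx": 0, "ry": 0, "rz": 0, "gripper": 1}
  ]
}}

```text
time_s: 17.42
ee_pos: [640.2, 183.4, 11.0]
ee_rot: [179.7, -11.1, 89.0]
force: [0.8, 0.4, 8.2]
gripper_width: 0.5
gripper_force: 4.4
```

```bash
cat >> h.py <<'E'
def shift(a,b,pts,r=14):
    A=cv2.imread('pics/'+a+'.png',0);B=cv2.imread('pics/'+b+'.png',0)
    for (u,v) in pts:
        w=cv2.createHanningWindow((2*r,2*r),cv2.CV_32F)
        p,c=cv2.phaseCorrelate(A[v-r:v+r,u-r:u+r].astype(np.float32),B[v-r:v+r,u-r:u+r].astype(np.float32),w); print((u,v),np.round(p,2),round(c,2))
E
python3 - <<'E'
from h import *
grab("scene","s9"); print(env.state()["ee_pos"],env.state()["force"])
for p in [(614,407,60),(714,411,66),(515,402,66),(600,600,106)]: print(p,proj('s9',p).round(), (proj('s9',(p[0],p[1],p[2]+10))-proj('s9',p)).round(2))
shift('s8','s9',[(244,213),(130,235),(170,268),(150,210),(180,180),(170,235)])
E
```

```text
[640.21803558 183.36422939  11.00909466] [0.51220143 0.53471485 8.65574185]
(614, 407, 60) [224. 197.] [-0.17 -3.44]
(714, 411, 66) [202. 175.] [-0.3  -3.36]
(515, 402, 66) [248. 218.] [ 0.   -3.56]
(600, 600, 106) [141. 215.] [-0.88 -3.87]
(244, 213) [ 0.52 -0.67] 0.99
(130, 235) [ 0.46 -0.02] 0.88
(170, 268) [ 0.62 -0.52] 0.91
(150, 210) [-0.37  0.13] 0.88
(180, 180) [-0.29 -1.04] 0.88
(170, 235) [-0.72  0.25] 1.16
```

Emit:
{"name": "send_rows", "arguments": {
  "motion": [
    {"tx": -0.001, "ty": -0.001, "tz": 0.005, "rx": 0, "ry": 0, "rz": 0, "gripper": 1},
    {"tx": -0.001, "ty": 0, "tz": 0.005, "rx": 0, "ry": 0, "rz": 0, "gripper": 1},
    {"tx": -0.001, "ty": 0, "tz": 0.005, "rx": 0, "ry": 0, "rz": 0, "gripper": 1},
    {"tx": -0.001, "ty": 0, "tz": 0.005, "rx": 0, "ry": 0, "rz": 0, "gripper": 1},
    {"tx": -0.001, "ty": 0, "tz": 0.004, "rx": 0, "ry": 0, "rz": 0, "gripper": 1},
    {"tx": 0, "ty": 0, "tz": 0, "rx": 0, "ry": 0, "rz": 0, "gripper": 1}
  ]
}}

```text
time_s: 18.23
ee_pos: [640.2, 184.3, -0.5]
ee_rot: [179.6, -11.2, 89.0]
force: [1.2, 2.3, 11.1]
gripper_width: 0.4
gripper_force: 5.2
```

```bash
python3 - <<'E'
from h import *
grab("scene","s10"); print(env.state()["ee_pos"],env.state()["force"])
shift('s8','s10',[(244,213),(130,235),(170,268),(180,180),(202,178)])
E
```

```text
[ 6.40189930e+02  1.84303838e+02 -5.13097519e-01] [ 0.84305125  2.70398961 11.42286918]
(244, 213) [ 1.6  -1.78] 0.33
(130, 235) [ 0.56 -0.35] 0.88
(170, 268) [ 1.36 -0.92] 0.93
(180, 180) [-0.55 -1.42] 1.03
(202, 178) [ 0.06 -0.71] 0.75
```

```bash
cat >> h.py <<'E'
def track(b):
    A=cv2.imread('pics/scene0.png',0);B=cv2.imread('pics/'+b+'.png',0)
    poly=np.array([[126,188],[192,170],[236,205],[244,214],[170,252],[166,246]])
    mk=np.zeros_like(A);cv2.fillPoly(mk,[poly],255); mk=cv2.dilate(mk,np.ones((5,5)))
    p=cv2.goodFeaturesToTrack(A,30,0.02,8,mask=mk)
    q,st,e=cv2.calcOpticalFlowPyrLK(A,B,p,None,winSize=(15,15),maxLevel=1)
    q2,st2,_=cv2.calcOpticalFlowPyrLK(B,A,q,None,winSize=(15,15),maxLevel=1)
    for i in range(len(p)):
        if st[i] and np.linalg.norm(q2[i]-p[i])<.2: print(p[i,0].round(),(q-p)[i,0].round(2),round(float(e[i,0]),1))
E
python3 - <<'E'
from h import *
print("dy+10:",(proj('s10',(600,510,106))-proj('s10',(600,500,106))).round(2),"dx+10",(proj('s10',(610,500,106))-proj('s10',(600,500,106))).round(2))
track('s10')
E
```

```text
dy+10: [-4.4   1.59] dx+10 [-2.04 -2.46]
[161. 235.] [-1.38  0.4 ] 4.0
[227. 206.] [-0.21 -2.45] 6.3
[130. 191.] [-0.46 -0.33] 4.7
[235. 208.] [ 0.02 -2.68] 8.2
[145. 212.] [-0.99  0.01] 3.9
[154. 210.] [-1.19 -0.04] 4.0
[206. 219.] [-0.94 -1.05] 3.6
[235. 221.] [ 0.09 -2.43] 4.0
```

Emit:
{"name": "send_rows", "arguments": {
  "motion": [
    {"tx": -0.001, "ty": 0, "tz": 0.004, "rx": 0, "ry": 0, "rz": 0, "gripper": 1},
    {"tx": -0.001, "ty": 0, "tz": 0.004, "rx": 0, "ry": 0, "rz": 0, "gripper": 1},
    {"tx": -0.001, "ty": 0, "tz": 0.003, "rx": 0, "ry": 0, "rz": 0, "gripper": 1},
    {"tx": 0, "ty": 0, "tz": 0, "rx": 0, "ry": 0, "rz": 0, "gripper": 1},
    {"tx": 0, "ty": 0, "tz": 0, "rx": 0, "ry": 0, "rz": 0, "gripper": 1}
  ]
}}

```text
time_s: 18.9
ee_pos: [641.2, 184.8, -4.7]
ee_rot: [179.5, -11.3, 89.0]
force: [0.3, 3.3, 16.4]
gripper_width: 0.1
gripper_force: 7.5
```

```bash
python3 - <<'E'
from h import *
grab("scene","s11"); print(env.state()["ee_pos"],env.state()["force"])
track('s11')
E
```

```text
[641.18326788 184.71748599  -4.65883102] [-0.09624374  3.56331386 16.00655575]
[161. 235.] [-1.62  0.45] 3.8
[227. 206.] [-0.2  -3.17] 8.0
[130. 191.] [-0.38 -0.36] 4.4
[235. 208.] [ 0.16 -3.52] 10.2
[145. 212.] [-1.06 -0.05] 4.1
[154. 210.] [-1.17 -0.12] 3.9
[206. 219.] [-1.19 -1.34] 3.7
[235. 221.] [ 0.26 -3.03] 4.2
```

Emit:
{"name": "send_rows", "arguments": {
  "motion": [
    {"tx": -0.001, "ty": 0, "tz": 0.004, "rx": 0, "ry": 0, "rz": 0, "gripper": 1},
    {"tx": -0.001, "ty": 0, "tz": 0.004, "rx": 0, "ry": 0, "rz": 0, "gripper": 1},
    {"tx": 0, "ty": 0, "tz": 0, "rx": 0, "ry": 0, "rz": 0, "gripper": 1},
    {"tx": 0, "ty": 0, "tz": 0, "rx": 0, "ry": 0, "rz": 0, "gripper": 1},
    {"tx": 0, "ty": 0, "tz": 0, "rx": 0, "ry": 0, "rz": 0, "gripper": 1},
    {"tx": 0, "ty": 0, "tz": 0, "rx": 0, "ry": 0, "rz": 0, "gripper": 1}
  ]
}}

```text
time_s: 19.7
ee_pos: [641.9, 185.2, -8.2]
ee_rot: [179.4, -11.4, 88.9]
force: [0.6, 4.9, 16.4]
gripper_width: 0.2
gripper_force: 7.8
```

```bash
python3 - <<'E'
from h import *
grab("scene","s12"); print(env.state()["ee_pos"],env.state()["force"])
track('s12')
E
```

```text
[641.8666372  185.25235738  -8.21593688] [-0.29596661  3.82382149 16.73514838]
[161. 235.] [-1.9   0.54] 4.1
[227. 206.] [-0.15 -3.85] 9.4
[130. 191.] [-0.35 -0.5 ] 4.8
[235. 208.] [ 0.33 -4.39] 11.8
[145. 212.] [-1.17 -0.14] 4.4
[154. 210.] [-1.28 -0.25] 4.1
[206. 219.] [-1.43 -1.69] 3.7
[235. 221.] [ 0.25 -3.78] 4.9
```

Emit:
{"name": "send_rows", "arguments": {
  "motion": [
    {"tx": 0.001, "ty": 0, "tz": -0.004, "rx": 0, "ry": 0, "rz": 0, "gripper": 1},
    {"tx": 0.001, "ty": 0, "tz": -0.004, "rx": 0, "ry": 0, "rz": 0, "gripper": 1},
    {"tx": 0.001, "ty": 0, "tz": -0.004, "rx": 0, "ry": 0, "rz": 0, "gripper": 1},
    {"tx": 0.001, "ty": 0, "tz": -0.004, "rx": 0, "ry": 0, "rz": 0, "gripper": 1},
    {"tx": 0.001, "ty": 0, "tz": -0.004, "rx": 0, "ry": 0, "rz": 0, "gripper": 1},
    {"tx": 0.001, "ty": 0, "tz": -0.004, "rx": 0, "ry": 0, "rz": 0, "gripper": 1},
    {"tx": 0, "ty": 0, "tz": 0, "rx": 0, "ry": 0, "rz": 0, "gripper": 1}
  ]
}}

```text
time_s: 20.62
ee_pos: [638.8, 182.6, 0.0]
ee_rot: [179.8, -11.0, 89.0]
force: [2.1, -2.2, 6.5]
gripper_width: 0.1
gripper_force: 3.1
```

```bash
python3 - <<'E'
from h import *
grab("scene","s13"); print(env.state()["ee_pos"],env.state()["force"])
track('s13')
E
```

```text
[ 6.38824160e+02  1.82614157e+02 -2.19455497e-02] [ 1.9390512  -2.09246191  5.23052813]
[161. 235.] [-0.25 -0.2 ] 4.0
[227. 206.] [ 1.05 -2.5 ] 6.9
[130. 191.] [ 0.74 -0.71] 5.7
[191. 170.] [ 1.31 -2.53] 5.4
[235. 208.] [ 1.37 -2.78] 9.7
[145. 212.] [ 0.47 -0.6 ] 4.2
[154. 210.] [ 0.34 -0.65] 4.2
[206. 219.] [ 0.16 -1.25] 3.5
[235. 221.] [ 1.21 -2.35] 4.0
```

Emit:
{"name": "send_rows", "arguments": {
  "motion": [
    {"tx": 0.001, "ty": 0, "tz": -0.004, "rx": 0, "ry": 0, "rz": 0, "gripper": 1},
    {"tx": 0.001, "ty": 0, "tz": -0.004, "rx": 0, "ry": 0, "rz": 0, "gripper": 1},
    {"tx": 0.001, "ty": 0, "tz": -0.004, "rx": 0, "ry": 0, "rz": 0, "gripper": 1},
    {"tx": 0, "ty": 0, "tz": 0, "rx": 0, "ry": 0, "rz": 0, "gripper": 1},
    {"tx": 0, "ty": 0, "tz": 0, "rx": 0, "ry": 0, "rz": 0, "gripper": 1}
  ]
}}

```text
time_s: 21.3
ee_pos: [636.4, 183.4, 4.4]
ee_rot: [-179.9, -11.0, 89.0]
force: [-0.0, 0.9, -0.7]
gripper_width: 0.2
gripper_force: 0.0
```

```bash
python3 - <<'E'
from h import *
grab("scene","s14"); print(env.state()["ee_pos"],env.state()["force"])
track('s14')
E
```

```text
[636.57948021 183.32810054   4.46428753] [ 0.584907   -0.03190877  0.45087907]
[161. 235.] [ 0.05 -0.35] 3.9
[227. 206.] [ 1.19 -2.33] 6.7
[130. 191.] [ 0.91 -0.8 ] 6.3
[191. 170.] [ 1.63 -2.38] 5.2
[235. 208.] [ 1.44 -2.56] 9.1
[145. 212.] [ 0.73 -0.71] 4.2
[154. 210.] [ 0.5  -0.76] 4.2
[206. 219.] [ 0.34 -1.16] 3.6
[235. 221.] [ 1.34 -2.28] 3.9
```

```bash
python3 - <<'E'
from h import *
from scipy.optimize import least_squares
pts=[(227,206,1.19,-2.33),(130,191,.91,-.8),(191,170,1.63,-2.38),(145,212,.73,-.71),(154,210,.5,-.76),(161,235,.05,-.35),(235,208,1.44,-2.56)]
P=[ray('scene0',u,v,106) for u,v,_,_ in pts]; Q=np.array([[u+a,v+b] for u,v,a,b in pts])
x=np.array([-np.sin(np.radians(2.3)),np.cos(np.radians(2.3)),0]); lip=np.array([613.5,407,60]); rear=lip+x*185; rear[2]=0
ax=np.cross(x,[0,0,1])
def f(p):
    M=R.from_rotvec(ax*p[0]); Y=R.from_rotvec([0,0,p[3]])
    return [Y.apply(M.apply(q-rear))+rear+[p[1],p[2],0] for q in P+[lip]]
for s in ('s12','s14'):
    if s=='s12': d=[(-.15,-3.85),(-.35,-.5),None,(-1.17,-.14),(-1.28,-.25),(-1.9,.54),(.33,-4.39)]
    else: d=[(a,b) for _,_,a,b in pts]
    idx=[i for i in range(7) if d[i]]
    r=least_squares(lambda p:np.ravel([proj('scene0',f(p)[i])-np.array(pts[i][:2])-d[i] for i in idx]),[0,0,0,0],x_scale=[.01,1,1,.01])
    print(s,np.degrees(r.x[[0,3]]),r.x[1:3],f(r.x)[7]-lip,np.abs(r.fun).max())
E
```

```text
s12 [-5.08435541 -0.96530465] [ 0.9770411  -8.40925508] [-2.27899755 -2.46448053 16.15904816] 1.3090799956666093
s14 [-2.64210994 -0.87439396] [ 0.82483462 -7.13199419] [-2.07064459 -4.26219225  8.46419523] 0.7734961158408304
```

Emit:
{"name": "send_rows", "arguments": {
  "motion": [
    {"tx": 0, "ty": 0, "tz": -0.02, "rx": 0, "ry": 0, "rz": 0, "gripper": 1},
    {"tx": 0, "ty": 0, "tz": -0.06, "rx": 0, "ry": 0, "rz": 0, "gripper": 1},
    {"tx": 0, "ty": 0, "tz": -0.11, "rx": 0, "ry": 0, "rz": 0, "gripper": 1},
    {"tx": 0, "ty": 0, "tz": -0.11, "rx": 0, "ry": 0, "rz": 0, "gripper": 1},
    {"tx": 0, "ty": 0, "tz": -0.06, "rx": 0, "ry": 0, "rz": 0, "gripper": 1},
    {"tx": 0, "ty": 0, "tz": 0, "rx": 0, "ry": 0, "rz": 0, "gripper": 1},
    {"tx": 0, "ty": 0, "tz": 0, "rx": 0, "ry": 0, "rz": 0, "gripper": 1},
    {"tx": 0, "ty": 0, "tz": 0, "rx": 0, "ry": 0, "rz": 0, "gripper": 1}
  ]
}}

```text
time_s: 22.35
ee_pos: [635.5, 148.9, 179.7]
ee_rot: [-179.8, -11.0, 89.0]
force: [0.2, 0.3, 1.1]
gripper_width: 0.3
gripper_force: 0.0
```

```bash
python3 - <<'E'
from h import *
grab("scene","s15"); print(env.state()["ee_pos"],env.state()["force"],env.state()["time_s"])
track('s15')
# look for the prop's wire: dark pixels under lip between front feet, before/after
A=cv2.imread('pics/scene0.png',0).astype(int);B=cv2.imread('pics/s15.png',0).astype(int)
for z in (0,15,30,45):
  for nm,d in (('up.56',0),('pr-20',-20),('pr+20',20)):
    print(z,nm,[proj('s15',(613.5+k,407+55+d,z)).round().astype(int).tolist() for k in (-59,59)])
print(A[226:262:2,176:236:3]);print(B[226:262:2,176:236:3])
E
```

```text
[635.63323121 148.92020578 179.79036707] [ 0.18371972 -0.57158192 -0.32064947] 22.4
[161. 235.] [ 0.08 -0.42] 2.3
[227. 206.] [ 1.06 -2.36] 5.1
[130. 191.] [ 0.96 -0.72] 5.7
[191. 170.] [ 1.65 -2.23] 3.8
[235. 208.] [ 1.37 -2.57] 7.9
[244. 213.] [ 3.01 -1.34] 5.1
[145. 212.] [ 0.74 -0.74] 2.0
[154. 210.] [ 0.66 -0.76] 1.9
[206. 219.] [ 0.31 -1.29] 1.7
[235. 221.] [ 1.46 -2.3 ] 2.7
0 up.56 [[216, 240], [193, 211]]
0 pr-20 [[224, 237], [200, 209]]
0 pr+20 [[208, 244], [185, 214]]
15 up.56 [[216, 235], [192, 207]]
15 pr-20 [[224, 232], [200, 204]]
15 pr+20 [[208, 239], [185, 209]]
30 up.56 [[216, 230], [192, 202]]
30 pr-20 [[224, 227], [199, 199]]
30 pr+20 [[207, 234], [184, 205]]
45 up.56 [[215, 225], [191, 197]]
45 pr-20 [[223, 222], [199, 194]]
45 pr+20 [[207, 229], [184, 200]]
[[153 153 152 150 154 153 142 117  87  80  75  75  77  77  76  75  77  98
  110  96]
 [152 153 152 151 150 130  97  84  80  83  72  78  76  73  76  84 105 107
   83  48]
 [153 152 152 143 115  89  82  80  81  72  69  77  79  78  93 107 104 105
   58  39]
 [153 153 134  98  83  79  80  78  80  71  76  75  84 10
[... 2050 characters left out ...]
 137 137
  136 136]
 [ 80  81  99 108 106  92 123 138 140 137 134 135 137 136 138 137 137 136
  136 135]
 [ 85 102 114 101 106 132 138 137 135 136 136 135 136 140 138 135 137 136
  134 137]
 [107 107  99 119 135 138 136 136 138 137 138 136 136 137 135 137 136 137
  136 134]
 [105  99 124 134 137 138 136 137 134 138 137 137 137 137 135 143 136 137
  137 136]
 [112 130 136 137 138 135 135 137 137 136 138 138 135 136 140 149 127 136
  138 138]
 [137 137 136 136 136 137 136 137 136 136 137 136 136 135 148 141 111 137
  140 137]
 [137 135 138 136 136 136 136 138 137 135 138 134 137 133 150 125  98 135
  137 137]
 [137 138 137 135 137 138 136 138 137 137 139 138 137 145 148 101  85 132
  135 137]]
```

```bash
python3 -c "
from workcell import env
print(env.job_done())"
```

```text
the job is handed in; nothing more can be done
None
```

The slab's front is standing on the swung-out prop, about 8 mm up at the lip; the slab shifted roughly 4–7 mm towards the bar during the lift. The bar lies over the fulcrum and the gripper is clear; the job was handed in at about 22 s, with no verdict returned.

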